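# Shift the gear selector into the slot marked green

### The arm

A 7-joint arm with a two-finger parallel gripper is mounted at the origin on the work surface. World frame = base frame: x ahead of the robot, y to its left, z up, the work surface at z = 0. Lengths are in m, angles in rad, forces in N, time in s.
With the tool pointing down it reaches from about 0.425 to 1.025 m from the base axis. Payload 9.4 kg.
Tool frame: the origin (TCP) lies at the very end of the fingers, on their centre line; the grasp point (between the pads) lies 19 mm behind it; z points along the fingers, y is the line along which they close (so a half turn about z gives the same grasp; the last joint's range is limited). The gripper opens to 85 mm and grips with 20 to 120 N. Pads are 22 mm wide; open, the fingers measure 114 mm over their backs; the gripper's body (76 mm by 85 mm) begins 54 mm behind the grasp point. The pads swing forward as they close: fully open they stand 13 mm farther back than shut.
Start: joints at [1.204, 0.599, -0.003, 1.599, 0.002, 0.943, -0.08], TCP at [0.207, -0.695, 0.231] pointing down, gripper open.
Joint ranges: [-2.57, 2.57], [-0.35, 1.97], [-1.29, 1.29], [0.11, 2.56], [-1.05, 4.19], [0.11, 1.86], [-2.63, 2.63]. Speed limits (rad/s): [2.22, 2.22, 3.01, 3.01, 3.14, 3.14, 3.14].

### API

Orientations are given as a unit quaternion [w, x, y, z].
In Python, from bench import readout, camera, job, look_for, masks_of gives the robot as it stands.
- The arm moves only by the tool send_rows, never from a script. Its argument "rows" is a list of rows, each an object of numbers: "jaw": the closure, from 0 (fully open) to 1 (shut); "tx", "ty", "tz": the shift along the world's x, y, z in mm; "wx", "wy", "wz": the turn, a rotation vector about the world's x, y, z in rad. In form: [{"jaw": .., "tx": .., "ty": .., "tz": .., "wx": .., "wy": .., "wz": ..}, ...]. A call has 1 to 5 rows; each row shifts and turns the commanded pose from where the row before left it; what a row does not reach is not made up. A row lasts 1/12 s, in which the tool goes at most 41.7 mm and 7.16 degrees, less where a joint would pass 70% of its speed; a pose out of reach is approached as far as the arm can. A call with a gripper value outside its range is refused whole. The fingers move at their own pace and stop on an object; "force" is the grip in N (left out, the last holds). Time passes only in rows, so rows that do not move let the fingers close. It gives the time, the measured TCP pose, the force, the opening and the grip force at its end, in the units of the state.
- readout.observe(): the state, without advancing time (a new reading comes with each control period).
- camera(name): name is "scene" or "side" or "wrist"; returns a dict with "frame" (420x560x3 uint8, red, green, blue), "fx", "fy", "cx", "cy" (pixels), "k1" (the pictures are not rectified: a ray, as slopes to the right and down, at radius r is drawn at 1 + k1 r^2 times it, then the intrinsics apply), "eye" and "rotation" of the camera in the world. Camera axes: x right, y up, looking along -z (the intrinsics and any distortion apply to the point x, -y, -z); pixel columns grow to the right and rows downward; lengths in m; the calibration is good to about 2 mm. A picture is of the moment at which its call begins. There is no depth.
- job.finish_job(): hands the job in; it is judged then, once.
Trained networks look in a picture, given as the dict that the camera call returned (one of the last four; its "shot" number tells which), for a name from the list of things; names that differ only in an ending like _2 or _b are one class to them, and where a whole thing is asked for, a point or a joint stands for the part that bears it (a point fixed in the world has none). Each returns a list of dicts, best first, with "p" (0 to 1); they miss things now and then, are a little off and sometimes report something else, mostly with a low value. They report only what shows in the picture. A call takes as long as a camera call.
- look_for(picture, thing): "position" ([column, row] in pixels, amid what is visible of it).
- masks_of(picture, thing): "region" (420x560 bool, what is visible of it) and "position" ([column, row] in pixels, amid what is visible of it).
The state is a dict: "time_s": time; "q": joint angles; "joint_velocities": joint speeds; "tau": joint torques, N m; "ee_pos": TCP position; "orientation": TCP orientation; "ft_force": force on the tool from outside, world axes, zero at the start; "moment": the same for the moment, N m; "width": finger opening in m; "grasp_force": force on a finger pad.
Only numpy, scipy, OpenCV 4.12 (cv2) and the standard library are available. Lean on these libraries where they do the work, as an engineer would, in place of code of your own. Each camera call takes 0.05 s, during which the arm holds its last target. There are 200 camera calls.

### The job

Shift the gear selector on the bench: push its lever along the H-gate into the corner slot that ends at the green disc, fully home against the end of the slot, and leave it there. Only push the knob or lever with the fingertips or the outside of the fingers: do not pinch it, do not force it, and leave all the other things on the bench where they stand.

Things in the scene. Friction and masses are not known exactly. Their poses are not given: they have to be found in the camera images.
- selector: the gear selector: a grey box 160 x 160 mm, 116 mm high, fixed to the bench, topped by an 8 mm aluminium gate plate; origin under its centre; x along the slots (fore, away from the robot), y left, turned up to 0.4 rad. The lever can move only along the slots and the cross lane and stops hard at their ends
- gate_centre (a point): centre of the gate, on the plate's upper face; axes as the selector's. Three slots run along x at y = -25, 0, +25 mm, 14 mm wide, to x = +-33 mm; one cross lane, 14 mm wide, joins them along y at x = 0. Tongues between slots are 11 mm wide with round tips that guide the lever. The lever starts anywhere along the middle slot: fore, aft or near the lane
- knob (a point): centre of the black gear knob (white spot on top), 37 mm across, 36 mm high, 172 mm above the bench when upright, 160 mm above the lever's pivot (which is under the gate's centre), so it moves 1.6 times as far as the lever in the gate. At the end of a corner slot it lies about 41 mm fore or aft and 39 mm left or right of the gate's centre, about 10 mm lower than upright
- lever_gate (a point): point on the lever (10 mm steel rod, 16 mm rubber sleeve above the plate) 100 mm above its pivot, at gate plate level: shows where the lever stands in the gate. Fully home in a corner slot it lies about 25.5 mm fore or aft and 25 mm left or right of the gate's centre, about 29 mm level distance from that corner's disc
- lever (a joint): tilt of the lever along the slots, rad: 0 in the cross lane, positive away from the robot, about +-0.26 at the slots' ends. About 2 to 4 N at the knob moves it; no spring, it stays where it is left
- lever_side (a joint): tilt of the lever across the slots, rad: 0 in the middle slot, positive to the left (+y of the selector), about +-0.24 to 0.26 in the outer slots; same stiffness, stays where it is left
- disc_green: green disc, 26 mm across, 3 mm thick, fixed flat on the gate plate 54 mm fore or aft and 30 mm left or right of the gate's centre, just past the blind end of one of the four corner slots; which corner it marks changes; origin under its centre, 116 mm above the bench
- disc_yellow: yellow disc, the same size, at another corner slot
- disc_blue: blue disc, the same size, at another corner slot
- disc_red: red disc, the same size, at another corner slot
- carton: loose white carton 70 x 50 x 55 mm, origin under its centre; bystander
- bearing: loose steel bearing ring, 52 mm across, 16 mm high, origin under its centre; bystander
- spare_knob: loose red spare knob, 38 mm across, 45 mm high, standing on the bench, origin under its centre; bystander
- screwdriver: loose screwdriver with an orange handle lying on the bench nearer the robot than the selector; bystander
- flask: loose steel flask, 70 mm across, 230 mm high, at the right of the bench (-y), origin under its centre; bystander
- mug: loose blue mug, 80 mm across, 90 mm high, at the left of the bench (+y), origin under its centre; bystander

How it is judged:
By the outcome, as a careful person would: the job done as asked, in the order asked, and still so for the second after the job is handed in, with the robot touching nothing.
It also fails if it takes over 51 s, if anything falls off the work surface, if the arm or the gripper's body presses on something with over 40 N, if the wrist force passes 120 N, or if a joint passes its speed limit or range.

## Working session

There is one attempt and no reset: what is moved stays moved. The work goes in short steps, Python scripts to look and compute and a tool call to move; the robot and the scene stay as the last step left them, time stands still between calls to the robot, and variables do not carry over. Pictures are saved under pics/ and viewed, at most 10 in all, crops included, and the job is handed in when it is done.

Besides the shell and the picture viewer there is one more tool, called after "Emit:" in YAML: its name, and indented under it one key for each argument. send_rows: Moves the arm, as the interface text tells. Its arguments: {"type":"object","properties":{"rows":{"type":"array","items":{"type":"object","properties":{"jaw":{"type":"number"},"tx":{"type":"number"},"ty":{"type":"number"},"tz":{"type":"number"},"wx":{"type":"number"},"wy":{"type":"number"},"wz":{"type":"number"}}}},"force":{"type":"number"}},"required":["rows"]}

```bash
mkdir -p pics; cat > h.py <<'E'
import numpy as np, cv2
from bench import readout, camera, job, look_for, masks_of
def ray(c,px):
    d=np.array([(px[0]-c['cx'])/c['fx'],(px[1]-c['cy'])/c['fy']])
    u=d.copy()
    for _ in range(20): u=d/(1+c['k1']*(u@u))
    R=np.array(c['rotation'])
    v=R@np.array([u[0],-u[1],-1.]); return np.array(c['eye']),v/np.linalg.norm(v)
def atz(c,px,z):
    e,v=ray(c,px); return e+v*(z-e[2])/v[2]
def tri(cs,ps):
    A=np.zeros((3,3));b=np.zeros(3);L=[]
    for c,p in zip(cs,ps):
        e,v=ray(c,p);M=np.eye(3)-np.outer(v,v);A+=M;b+=M@e;L.append((e,M))
    x=np.linalg.solve(A,b); return x,[np.linalg.norm(M@(x-e)) for e,M in L]
def save(c,n): cv2.imwrite(f'pics/{n}.png',c['frame'][:,:,::-1])
E
python3 - <<'E'
from h import *
np.set_printoptions(precision=4,suppress=True)
s=readout.observe();print(s['time_s'],s['ee_pos'],s['orientation'],s['width'])
cs=[camera('scene'),camera('side')]
for n,c in zip(['scene0','side0'],cs): save(c,n);print(n,c['eye'],c['rotation'][:,2] if hasattr(c['rotation'],'shape') else c['rotation'])
for t in ['disc_green','disc_yellow','disc_blue','disc_red','gate_centre','knob','lever_gate','carton','bearing','spare_knob','screwdriver','flask','mug']:
    r=[look_for(c,t) for c in cs]
    o=[(np.round(a[0]['position'],1),round(a[0]['p'],2)) if a else None for a in r]
    print(t,o)
    z={'d':.119,'g':.116}.get(t[0],.0) if t[:4] in('disc','gate') else .1
    for c,a in zip(cs,r):
        if a: print('   atz',z,atz(c,a[0]['position'],z))
    if all(r): print('   tri',*tri(cs,[a[0]['position'] for a in r]))
E
```

```text
0.0 [ 0.2071 -0.6943  0.2304] [-0.0007  0.9895  0.1444 -0.0002] 0.08496792607390236Traceback (most recent call last):
  File "<stdin>", line 5, in <module>
IndexError: too many indices for array: array is 1-dimensional, but 2 were indexed
```

```bash
sed -i "s/R=np.array(c\['rotation'\])/q=np.array(c['rotation']); R=Rotation.from_quat(q[[1,2,3,0]]).as_matrix()/; 1a from scipy.spatial.transform import Rotation" h.py
python3 - <<'E'
from h import *
np.set_printoptions(precision=4,suppress=True)
cs=[camera('scene'),camera('side')]
for n,c in zip(['scene0','side0'],cs): save(c,n);print(n,c['eye'],c['rotation'])
for t in ['disc_green','disc_yellow','disc_blue','disc_red','gate_centre','knob','lever_gate','carton','bearing','spare_knob','screwdriver','flask','mug']:
    r=[look_for(c,t) for c in cs]
    o=[(np.round(a[0]['position'],1),round(a[0]['p'],2)) if a else None for a in r]
    print(t,o)
    z={'d':.119,'g':.116}.get(t[0],.0) if t[:4] in('disc','gate') else .1
    for c,a in zip(cs,r):
        if a: print('   atz',z,atz(c,a[0]['position'],z))
    if all(r): print('   tri',*tri(cs,[a[0]['position'] for a in r]))
E
```

```text
scene0 [ 0.9672 -0.8355  1.4097] [0.9254 0.2988 0.066  0.2234]
side0 [0.171  1.0718 0.8218] [-0.1424 -0.0857  0.4848  0.8587]
disc_green [(array([283.3, 201.3]), 0.38), (array([252.7, 224.8]), 0.53)]
   atz 0.119 [0.5664 0.0385 0.119 ]
   atz 0.119 [0.6002 0.0572 0.119 ]
   tri [0.5837 0.047  0.1175] [np.float64(0.01923220449173614), np.float64(0.019232204491735943)]
disc_yellow [None, (array([293.1, 233. ]), 0.48)]
   atz 0.119 [0.4923 0.0608 0.119 ]
disc_blue [(array([287., 201.]), 0.22), (array([244.1, 236.6]), 0.56)]
   atz 0.119 [0.577  0.0454 0.119 ]
   atz 0.119 [0.6005 0.1134 0.119 ]
   tri [0.5923 0.0714 0.0956] [np.float64(0.024565033515279326), np.float64(0.02456503351527925)]
disc_red [None, (array([268.2, 218.8]), 0.21)]
   atz 0.119 [0.573  0.0182 0.119 ]
gate_centre [(array([285.1, 196.6]), 0.56), (array([268.4, 256.3]), 0.82)]
   atz 0.116 [0.5621 0.0613 0.116 ]
   atz 0.116 [0.518  0.1669 0.116 ]
   tri [0.5448 0.0983 0.0623] [np.float64(0.0004825703573741022), np.float64(0.00048257035737390996)]
knob [(array([284.9, 181.7]), 0.61), (array([267.9, 218.2]), 0.59)]
   
[... 844 characters left out ...]
, 210.6]), 0.51), (array([322.8, 266.5]), 0.53)]
   atz 0.1 [ 0.4695 -0.04    0.1   ]
   atz 0.1 [0.3939 0.1443 0.1   ]
   tri [0.428  0.0191 0.001 ] [np.float64(0.003931218929635355), np.float64(0.00393121892963531)]
flask [(array([150.4, 315.8]), 0.82), (array([368.7, 148.2]), 0.64)]
   atz 0.1 [ 0.4011 -0.5019  0.1   ]
   atz 0.1 [ 0.4167 -0.5402  0.1   ]
   tri [ 0.4099 -0.5057  0.1162] [np.float64(0.0017097919976583466), np.float64(0.0017097919976582845)]
mug [(array([319.4, 131.2]), 0.59), (array([218.3, 363.4]), 0.82)]
   atz 0.1 [0.5341 0.4176 0.1   ]
   atz 0.1 [0.4984 0.4876 0.1   ]
   tri [0.5188 0.4554 0.0594] [np.float64(0.0021229890641469716), np.float64(0.0021229890641470813)]
```

View pics/scene0.png

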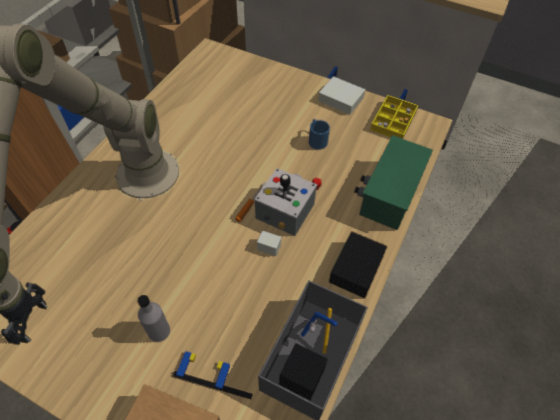

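View pics/side0.png

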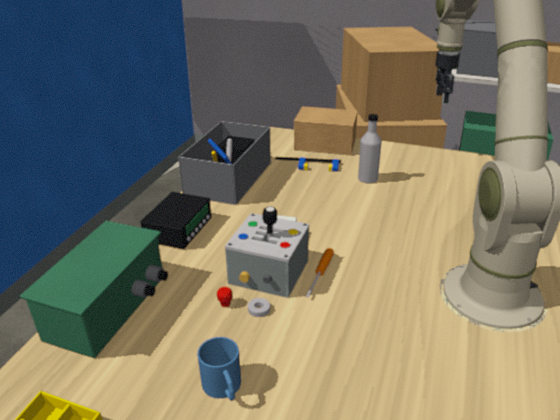

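```bash
python3 - <<'E'
from h import *
a=cv2.imread('pics/scene0.png')[160:240,240:335];b=cv2.imread('pics/side0.png')[195:300,215:325]
a=cv2.resize(a,(475,400),interpolation=2)
b=cv2.resize(b,(420,400),interpolation=2)[:, :320]
cv2.imwrite('pics/c0.png',np.hstack([a,b]))
E
```

```text
(no output)
```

View pics/c0.png

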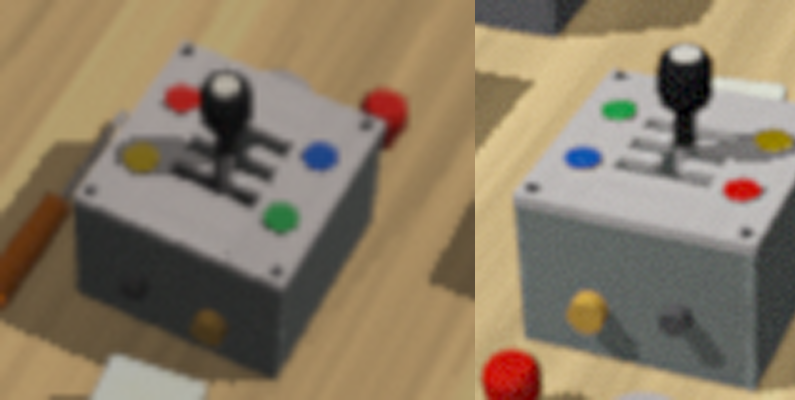

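```bash
python3 - <<'E'
from h import *
np.set_printoptions(precision=4,suppress=True)
cs=[camera('scene'),camera('side')]
D={'green':((296.4,203.6),(252.7,223.9)),'blue':((304,191.2),(243.3,236.5)),'yellow':((268.2,191.6),(293,232)),'red':((276.6,179.6),(284.9,244.9)),'spot':((285.2,177),(270,208.7))}
P={}
for k,v in D.items():
    x,e=tri(cs,v);z=.119 if k!='spot' else .19
    m=(atz(cs[0],v[0],z)+atz(cs[1],v[1],z))/2
    P[k]=m;print(k,x,e,atz(cs[0],v[0],z),atz(cs[1],v[1],z))
c=sum(P[k] for k in ['green','blue','yellow','red'])/4
f=(P['green']+P['blue']-P['yellow']-P['red'])/2; l=(P['blue']+P['red']-P['green']-P['yellow'])/2
yaw=np.arctan2(f[1],f[0]),np.arctan2(-l[0],l[1])
print(c,yaw,np.linalg.norm(f),np.linalg.norm(l))
y=np.mean(yaw);R=np.array([[np.cos(y),-np.sin(y)],[np.sin(y),np.cos(y)]])
for k in P: print(k,R.T@(P[k][:2]-c[:2]))
x,e=tri(cs,D['spot']);print('spot',R.T@(x[:2]-c[:2]),x[2])
for t in ['carton','flask']:
    print(t,[(q['position'],q['p'],atz(cs[0],q['position'],.03)) for q in look_for(cs[0],t)][:1])
E
```

```text
green [0.6064 0.0507 0.1164] [np.float64(0.003194807850893869), np.float64(0.0031948078508941026)] [0.61   0.0502 0.119 ] [0.6018 0.0533 0.119 ]
blue [0.607  0.1109 0.1163] [np.float64(0.002970783895414223), np.float64(0.002970783895414367)] [0.6104 0.1101 0.119 ] [0.6025 0.1136 0.119 ]
yellow [0.498  0.0532 0.1157] [np.float64(0.0028299569229324442), np.float64(0.0028299569229324312)] [0.5019 0.0518 0.119 ] [0.4939 0.0566 0.119 ]
red [0.4993 0.1134 0.1164] [np.float64(0.0033081729742936556), np.float64(0.0033081729742935975)] [0.5034 0.1125 0.119 ] [0.4952 0.1154 0.119 ]
spot [0.5466 0.0823 0.1902] [np.float64(0.0029749933981757237), np.float64(0.002974993398175763)] [0.5493 0.0835 0.19  ] [0.544  0.0807 0.19  ]
[0.5524 0.0829 0.119 ] (np.float64(-0.021359657049559815), np.float64(-0.0161629921856976)) 0.10759964203156729 0.059937183710538175
green [ 0.0541 -0.0302]
blue [0.0535 0.0299]
yellow [-0.0539 -0.0298]
red [-0.0537  0.03  ]
spot [-0.0057 -0.001 ]
spot [-0.0058 -0.0008] 0.1902189982713606
carton [([269.8, 242.1], 0.75, array([ 0.5751, -0.0775,  0.03  ]))]
flask [([150.7, 316.1], 0.91, array([ 0.3722, -0.4844,  0.03  ]))]
```

Emit:
send_rows:
  rows:
    - {"jaw": 1, "tx": 13.6, "ty": 33, "tz": 15, "wz": 0.1}
    - {"jaw": 1, "tx": 13.6, "ty": 33, "tz": 15, "wz": 0.1}
    - {"jaw": 1, "tx": 13.6, "ty": 33, "tz": 15, "wz": 0.1}
    - {"jaw": 1, "tx": 13.6, "ty": 33, "tz": 15, "wz": 0.1}
    - {"jaw": 1, "tx": 13.6, "ty": 33, "tz": 15, "wz": 0.1}

```text
schema error: expected keys jaw, tx, ty, tz, wx, wy, wz
```

Emit:
send_rows:
  rows:
    - {"jaw": 1, "tx": 13.6, "ty": 33, "wz": 0.1}
    - {"jaw": 1, "tx": 13.6, "ty": 33, "wz": 0.1}
    - {"jaw": 1, "tx": 13.6, "ty": 33, "wz": 0.1}
    - {"jaw": 1, "tx": 13.6, "ty": 33, "wz": 0.1}
    - {"jaw": 1, "tx": 13.6, "ty": 33, "wz": 0.1}

```text
schema error: expected keys jaw, tx, ty, tz, wx, wy, wz
```

Emit:
send_rows:
  rows:
    - {"jaw": 1, "tx": 13.6, "ty": 33, "wz": 0.1}
    - {"jaw": 1, "tx": 13.6, "ty": 33, "wz": 0.1}
    - {"jaw": 1, "tx": 13.6, "ty": 33, "wz": 0.06}
    - {"jaw": 1, "tx": 13.6, "ty": 33}
    - {"jaw": 1, "tx": 13.6, "ty": 33}

```text
schema error: expected keys jaw, tx, ty, tz, wx, wy, wz
```

Emit:
send_rows:
  rows:
    - {"jaw": 1, "tx": 13.6, "ty": 33, "tz": 15, "wx": 0, "wy": 0, "wz": 0.1}
    - {"jaw": 1, "tx": 13.6, "ty": 33, "tz": 15, "wx": 0, "wy": 0, "wz": 0.1}
    - {"jaw": 1, "tx": 13.6, "ty": 33, "tz": 15, "wx": 0, "wy": 0, "wz": 0.1}
    - {"jaw": 1, "tx": 13.6, "ty": 33, "tz": 15, "wx": 0, "wy": 0, "wz": 0.1}
    - {"jaw": 1, "tx": 13.6, "ty": 33, "tz": 15, "wx": 0, "wy": 0, "wz": 0.1}

```text
time_s: 2.12
ee_pos: [0.2755, -0.5282, 0.307]
orientation: [0.0, 0.922, 0.387, -0.0]
ft_force: [0.8, -0.1, -0.1]
width: 0.0257
grasp_force: 0.0
```

Emit:
send_rows:
  rows:
    - {"jaw": 1, "tx": 13.6, "ty": 33, "tz": 0, "wx": 0, "wy": 0, "wz": 0.1}
    - {"jaw": 1, "tx": 13.6, "ty": 33, "tz": 0, "wx": 0, "wy": 0, "wz": 0.1}
    - {"jaw": 1, "tx": 13.6, "ty": 33, "tz": 0, "wx": 0, "wy": 0, "wz": 0.1}
    - {"jaw": 1, "tx": 13.6, "ty": 33, "tz": 0, "wx": 0, "wy": 0, "wz": 0.1}
    - {"jaw": 1, "tx": 13.6, "ty": 33, "tz": 0, "wx": 0, "wy": 0, "wz": 0.1}

```text
time_s: 2.53
ee_pos: [0.3435, -0.3632, 0.3066]
orientation: [0.0, 0.798, 0.603, -0.0]
ft_force: [1.5, -0.5, 0.1]
width: 0.0
grasp_force: 0.0
```

Emit:
send_rows:
  rows:
    - {"jaw": 1, "tx": 13.6, "ty": 33, "tz": 0, "wx": 0, "wy": 0, "wz": 0.1}
    - {"jaw": 1, "tx": 13.6, "ty": 33, "tz": 0, "wx": 0, "wy": 0, "wz": 0.1}
    - {"jaw": 1, "tx": 13.6, "ty": 33, "tz": 0, "wx": 0, "wy": 0, "wz": 0.06}
    - {"jaw": 1, "tx": 13.6, "ty": 33, "tz": 0, "wx": 0, "wy": 0, "wz": 0}
    - {"jaw": 1, "tx": 13.6, "ty": 33, "tz": 0, "wx": 0, "wy": 0, "wz": 0}

```text
time_s: 2.95
ee_pos: [0.4114, -0.1983, 0.3066]
orientation: [0.0, 0.715, 0.7, -0.0]
ft_force: [0.7, -0.5, 0.6]
width: 0.0
grasp_force: 0.0
```

Emit:
send_rows:
  rows:
    - {"jaw": 1, "tx": 13.6, "ty": 33, "tz": 0, "wx": 0, "wy": 0, "wz": 0}
    - {"jaw": 1, "tx": 13.6, "ty": 33, "tz": 0, "wx": 0, "wy": 0, "wz": 0}
    - {"jaw": 1, "tx": 13.6, "ty": 33, "tz": 0, "wx": 0, "wy": 0, "wz": 0}
    - {"jaw": 1, "tx": 13.6, "ty": 33, "tz": 0, "wx": 0, "wy": 0, "wz": 0}
    - {"jaw": 1, "tx": 13.6, "ty": 33, "tz": 0, "wx": 0, "wy": 0, "wz": 0}

```text
time_s: 3.37
ee_pos: [0.4796, -0.0332, 0.3066]
orientation: [0.0, 0.715, 0.7, 0.0]
ft_force: [1.9, -1.1, 0.1]
width: -0.0
grasp_force: 0.0
```

Emit:
send_rows:
  rows:
    - {"jaw": 1, "tx": 13.6, "ty": 33, "tz": 0, "wx": 0, "wy": 0, "wz": 0}
    - {"jaw": 1, "tx": 13.6, "ty": 33, "tz": 0, "wx": 0, "wy": 0, "wz": 0}
    - {"jaw": 1, "tx": 13.6, "ty": 33, "tz": 0, "wx": 0, "wy": 0, "wz": 0}
    - {"jaw": 1, "tx": 13.6, "ty": 33, "tz": 0, "wx": 0, "wy": 0, "wz": 0}
    - {"jaw": 1, "tx": 13.6, "ty": 33, "tz": 0, "wx": 0, "wy": 0, "wz": 0}

```text
time_s: 3.78
ee_pos: [0.5477, 0.1319, 0.3064]
orientation: [0.0, 0.715, 0.7, 0.0]
ft_force: [0.6, -1.0, 0.0]
width: 0.0001
grasp_force: 0.0
```

Emit:
send_rows:
  rows:
    - {"jaw": 1, "tx": 0, "ty": 0, "tz": -29, "wx": 0, "wy": 0, "wz": 0}
    - {"jaw": 1, "tx": 0, "ty": 0, "tz": -29, "wx": 0, "wy": 0, "wz": 0}
    - {"jaw": 1, "tx": 0, "ty": 0, "tz": -29, "wx": 0, "wy": 0, "wz": 0}
    - {"jaw": 1, "tx": 0, "ty": 0, "tz": -29, "wx": 0, "wy": 0, "wz": 0}
    - {"jaw": 1, "tx": 0, "ty": 0, "tz": -29, "wx": 0, "wy": 0, "wz": 0}

```text
time_s: 4.2
ee_pos: [0.5472, 0.1302, 0.1602]
orientation: [0.0, 0.714, 0.7, 0.0]
ft_force: [0.2, 0.3, -0.2]
width: 0.0001
grasp_force: 0.0
```

Emit:
send_rows:
  rows:
    - {"jaw": 1, "tx": 0, "ty": -4, "tz": 0, "wx": 0, "wy": 0, "wz": 0}
    - {"jaw": 1, "tx": 0, "ty": -4, "tz": 0, "wx": 0, "wy": 0, "wz": 0}
    - {"jaw": 1, "tx": 0, "ty": -4, "tz": 0, "wx": 0, "wy": 0, "wz": 0}
    - {"jaw": 1, "tx": 0, "ty": -4, "tz": 0, "wx": 0, "wy": 0, "wz": 0}
    - {"jaw": 1, "tx": 0, "ty": -4, "tz": 0, "wx": 0, "wy": 0, "wz": 0}

```text
time_s: 4.62
ee_pos: [0.5483, 0.1103, 0.1632]
orientation: [0.001, 0.715, 0.699, 0.002]
ft_force: [-0.2, 1.9, 0.6]
width: 0.0002
grasp_force: 1.1
```

Emit:
send_rows:
  rows:
    - {"jaw": 1, "tx": 1, "ty": -2, "tz": 0, "wx": 0, "wy": 0, "wz": 0}
    - {"jaw": 1, "tx": 1, "ty": -2, "tz": 0, "wx": 0, "wy": 0, "wz": 0}
    - {"jaw": 1, "tx": 1, "ty": -2, "tz": 0, "wx": 0, "wy": 0, "wz": 0}
    - {"jaw": 1, "tx": 1, "ty": -2, "tz": 0, "wx": 0, "wy": 0, "wz": 0}
    - {"jaw": 1, "tx": 1, "ty": -2, "tz": 0, "wx": 0, "wy": 0, "wz": 0}

```text
time_s: 5.03
ee_pos: [0.5522, 0.1003, 0.1614]
orientation: [-0.0, 0.714, 0.7, 0.0]
ft_force: [-1.3, 2.2, 2.3]
width: 0.0001
grasp_force: 1.4
```

Emit:
send_rows:
  rows:
    - {"jaw": 1, "tx": 0, "ty": -4, "tz": 0, "wx": 0, "wy": 0, "wz": 0}
    - {"jaw": 1, "tx": 0, "ty": -4, "tz": 0, "wx": 0, "wy": 0, "wz": 0}
    - {"jaw": 1, "tx": 0, "ty": -4, "tz": -1, "wx": 0, "wy": 0, "wz": 0}
    - {"jaw": 1, "tx": 0, "ty": -4, "tz": -1, "wx": 0, "wy": 0, "wz": 0}
    - {"jaw": 1, "tx": 0, "ty": -4, "tz": -1, "wx": 0, "wy": 0, "wz": 0}

```text
time_s: 5.45
ee_pos: [0.5521, 0.0793, 0.1581]
orientation: [0.0, 0.715, 0.699, -0.0]
ft_force: [-0.3, 2.4, 1.8]
width: -0.0001
grasp_force: 0.9
```

Emit:
send_rows:
  rows:
    - {"jaw": 1, "tx": 0, "ty": -1.5, "tz": 0, "wx": 0, "wy": 0, "wz": 0}
    - {"jaw": 1, "tx": 0, "ty": -1.5, "tz": 0, "wx": 0, "wy": 0, "wz": 0}
    - {"jaw": 1, "tx": 0, "ty": -1, "tz": 0, "wx": 0, "wy": 0, "wz": 0}

```text
time_s: 5.7
ee_pos: [0.552, 0.0759, 0.158]
orientation: [-0.0, 0.715, 0.7, -0.0]
ft_force: [-0.1, 3.0, -0.6]
width: 0.0001
grasp_force: 0.7
```

Emit:
send_rows:
  rows:
    - {"jaw": 1, "tx": 0, "ty": -1, "tz": 0, "wx": 0, "wy": 0, "wz": 0}
    - {"jaw": 1, "tx": 0, "ty": -1, "tz": 0, "wx": 0, "wy": 0, "wz": 0}
    - {"jaw": 1, "tx": 0, "ty": 0, "tz": 0, "wx": 0, "wy": 0, "wz": 0}

```text
time_s: 5.95
ee_pos: [0.5521, 0.0746, 0.1582]
orientation: [-0.0, 0.714, 0.7, 0.0]
ft_force: [0.0, 2.6, -0.9]
width: 0.0
grasp_force: 1.2
```

```bash
python3 - <<'E'
from h import *
np.set_printoptions(precision=4,suppress=True)
cs=[camera('scene'),camera('side')]
save(cs[1],'side1');save(cs[0],'scene1')
print(readout.observe()['ft_force'])
for t in ['knob','lever_gate']:
    r=[look_for(c,t) for c in cs]
    print(t,[(a[0]['position'],a[0]['p']) for a in r if a])
    if all(r): print(tri(cs,[a[0]['position'] for a in r]))
a=cv2.resize(cs[0]['frame'][160:240,240:335],(475,400),interpolation=2)
b=cv2.resize(cs[1]['frame'][195:300,215:325],(420,400),interpolation=2)[:, :320]
cv2.imwrite('pics/c1.png',np.hstack([a,b])[:,:,::-1])
E
```

```text
[-0.7525  3.5038 -1.0127]
knob [([279.2, 190.8], 0.53), ([277.5, 214.1], 0.53)]
(array([0.542 , 0.0458, 0.1547]), [np.float64(0.004083424506008685), np.float64(0.004083424506008736)])
lever_gate [([281.2, 187.5], 0.56), ([273.5, 217.0], 0.77)]
(array([0.5442, 0.0617, 0.1555]), [np.float64(0.0016531378772268015), np.float64(0.0016531378772266707)])
```

View pics/c1.png

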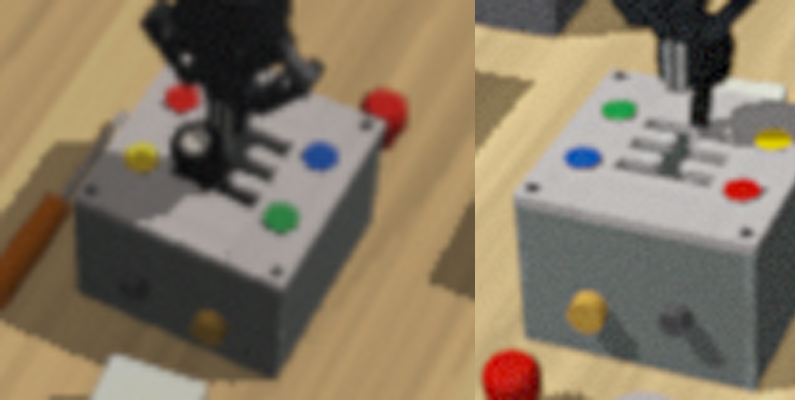

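Emit:
send_rows:
  rows:
    - {"jaw": 1, "tx": 0, "ty": 12, "tz": 0, "wx": 0, "wy": 0, "wz": 0}
    - {"jaw": 1, "tx": 0, "ty": 15, "tz": 0, "wx": 0, "wy": 0, "wz": 0}
    - {"jaw": 1, "tx": -20, "ty": 0, "tz": 0, "wx": 0, "wy": 0, "wz": 0}
    - {"jaw": 1, "tx": -25, "ty": 0, "tz": 0, "wx": 0, "wy": 0, "wz": 0}
    - {"jaw": 1, "tx": -25, "ty": 0, "tz": 0, "wx": 0, "wy": 0, "wz": 0}

```text
time_s: 6.67
ee_pos: [0.4815, 0.1017, 0.1582]
orientation: [0.0, 0.714, 0.7, -0.0]
ft_force: [-0.4, -0.2, -0.5]
width: -0.0001
grasp_force: 0.0
```

Emit:
send_rows:
  rows:
    - {"jaw": 1, "tx": 0, "ty": -20, "tz": 0, "wx": 0, "wy": 0, "wz": 0}
    - {"jaw": 1, "tx": 0, "ty": -20, "tz": 0, "wx": 0, "wy": 0, "wz": 0}
    - {"jaw": 1, "tx": 0, "ty": -18, "tz": 0, "wx": 0, "wy": 0, "wz": 0}
    - {"jaw": 1, "tx": 5, "ty": 0, "tz": 0, "wx": 0, "wy": 0, "wz": 0}
    - {"jaw": 1, "tx": 5, "ty": 0, "tz": 0, "wx": 0, "wy": 0, "wz": 0}

```text
time_s: 7.08
ee_pos: [0.4925, 0.0425, 0.1585]
orientation: [0.0, 0.715, 0.699, -0.0]
ft_force: [0.9, 0.8, 0.5]
width: -0.0
grasp_force: 0.0
```

Emit:
send_rows:
  rows:
    - {"jaw": 1, "tx": 4, "ty": 0, "tz": 0, "wx": 0, "wy": 0, "wz": 0}
    - {"jaw": 1, "tx": 4, "ty": 0, "tz": 0, "wx": 0, "wy": 0, "wz": 0}
    - {"jaw": 1, "tx": 4, "ty": 0, "tz": 0, "wx": 0, "wy": 0, "wz": 0}
    - {"jaw": 1, "tx": 4, "ty": 0, "tz": 0, "wx": 0, "wy": 0, "wz": 0}

```text
time_s: 7.42
ee_pos: [0.5086, 0.044, 0.1582]
orientation: [-0.0, 0.714, 0.7, 0.0]
ft_force: [0.6, -1.1, -0.1]
width: -0.0001
grasp_force: 0.0
```

Emit:
send_rows:
  rows:
    - {"jaw": 1, "tx": 4, "ty": 0, "tz": 0, "wx": 0, "wy": 0, "wz": 0}
    - {"jaw": 1, "tx": 4, "ty": 0, "tz": 0, "wx": 0, "wy": 0, "wz": 0}
    - {"jaw": 1, "tx": 4, "ty": 0, "tz": 0, "wx": 0, "wy": 0, "wz": 0}
    - {"jaw": 1, "tx": 4, "ty": 0, "tz": 0, "wx": 0, "wy": 0, "wz": 0}

```text
time_s: 7.75
ee_pos: [0.5239, 0.0432, 0.1582]
orientation: [-0.0, 0.714, 0.7, -0.001]
ft_force: [-2.3, 0.4, 3.2]
width: -0.0001
grasp_force: 1.8
```

Emit:
send_rows:
  rows:
    - {"jaw": 1, "tx": 4, "ty": 0, "tz": -1, "wx": 0, "wy": 0, "wz": 0}
    - {"jaw": 1, "tx": 4, "ty": 0, "tz": -1, "wx": 0, "wy": 0, "wz": 0}
    - {"jaw": 1, "tx": 4, "ty": 0, "tz": -1, "wx": 0, "wy": 0, "wz": 0}
    - {"jaw": 1, "tx": 4, "ty": 0, "tz": -1, "wx": 0, "wy": 0, "wz": 0}

```text
time_s: 8.08
ee_pos: [0.5405, 0.0431, 0.1541]
orientation: [0.0, 0.715, 0.7, -0.0]
ft_force: [-3.3, -0.2, 3.0]
width: -0.0001
grasp_force: 1.8
```

Emit:
send_rows:
  rows:
    - {"jaw": 1, "tx": 4, "ty": 0, "tz": 0, "wx": 0, "wy": 0, "wz": 0}
    - {"jaw": 1, "tx": 4, "ty": 0, "tz": 0, "wx": 0, "wy": 0, "wz": 0}
    - {"jaw": 1, "tx": 4, "ty": 0, "tz": 0, "wx": 0, "wy": 0, "wz": 0}
    - {"jaw": 1, "tx": 2, "ty": 0, "tz": 0, "wx": 0, "wy": 0, "wz": 0}

```text
time_s: 8.42
ee_pos: [0.5547, 0.0432, 0.1541]
orientation: [-0.0, 0.715, 0.7, -0.0]
ft_force: [-1.6, -1.1, -0.8]
width: -0.0
grasp_force: 1.2
```

Emit:
send_rows:
  rows:
    - {"jaw": 1, "tx": 1.5, "ty": 0, "tz": 0, "wx": 0, "wy": 0, "wz": 0}
    - {"jaw": 1, "tx": 1.5, "ty": 0, "tz": 0, "wx": 0, "wy": 0, "wz": 0}

```text
time_s: 8.58
ee_pos: [0.5573, 0.0432, 0.1542]
orientation: [-0.0, 0.714, 0.7, -0.0]
ft_force: [-2.8, -0.3, -1.5]
width: -0.0002
grasp_force: 1.2
```

Emit:
send_rows:
  rows:
    - {"jaw": 1, "tx": 1, "ty": 0, "tz": 0, "wx": 0, "wy": 0, "wz": 0}
    - {"jaw": 1, "tx": 1, "ty": 0, "tz": 0, "wx": 0, "wy": 0, "wz": 0}

```text
time_s: 8.75
ee_pos: [0.5592, 0.0432, 0.1543]
orientation: [-0.0, 0.714, 0.7, -0.0]
ft_force: [-3.1, 0.5, -0.9]
width: -0.0001
grasp_force: 1.3
```

Emit:
send_rows:
  rows:
    - {"jaw": 1, "tx": 1, "ty": 0, "tz": 0, "wx": 0, "wy": 0, "wz": 0}

```text
time_s: 8.83
ee_pos: [0.5598, 0.0432, 0.1542]
orientation: [-0.0, 0.714, 0.7, -0.0]
ft_force: [-4.9, 0.1, -1.0]
width: 0.0002
grasp_force: 2.4
```

Emit:
send_rows:
  rows:
    - {"jaw": 1, "tx": 0.5, "ty": 0, "tz": 0, "wx": 0, "wy": 0, "wz": 0}

```text
time_s: 8.92
ee_pos: [0.56, 0.0432, 0.1541]
orientation: [-0.0, 0.714, 0.7, -0.001]
ft_force: [-6.2, 0.3, 0.3]
width: -0.0
grasp_force: 2.8
```

Emit:
send_rows:
  rows:
    - {"jaw": 1, "tx": 0.5, "ty": 0, "tz": 0, "wx": 0, "wy": 0, "wz": 0}
    - {"jaw": 1, "tx": 0.3, "ty": 0, "tz": 0, "wx": 0, "wy": 0, "wz": 0}

```text
time_s: 9.08
ee_pos: [0.5602, 0.0432, 0.1541]
orientation: [-0.001, 0.714, 0.7, -0.001]
ft_force: [-6.8, -0.2, 0.9]
width: 0.0001
grasp_force: 3.6
```

Emit:
send_rows:
  rows:
    - {"jaw": 1, "tx": 0, "ty": 0, "tz": 0, "wx": 0, "wy": 0, "wz": 0}
    - {"jaw": 1, "tx": 0, "ty": 0, "tz": 0, "wx": 0, "wy": 0, "wz": 0}

```text
time_s: 9.25
ee_pos: [0.5602, 0.0432, 0.1541]
orientation: [-0.001, 0.714, 0.7, -0.001]
ft_force: [-7.0, 0.8, 1.1]
width: -0.0002
grasp_force: 3.3
```

Emit:
send_rows:
  rows:
    - {"jaw": 1, "tx": -6, "ty": 0, "tz": 0, "wx": 0, "wy": 0, "wz": 0}
    - {"jaw": 1, "tx": -25, "ty": 0, "tz": 0, "wx": 0, "wy": 0, "wz": 0}
    - {"jaw": 1, "tx": -25, "ty": 0, "tz": 20, "wx": 0, "wy": 0, "wz": 0}
    - {"jaw": 1, "tx": -20, "ty": 0, "tz": 35, "wx": 0, "wy": 0, "wz": 0}
    - {"jaw": 1, "tx": -10, "ty": -20, "tz": 35, "wx": 0, "wy": 0, "wz": 0}

```text
time_s: 9.67
ee_pos: [0.4734, 0.0265, 0.245]
orientation: [-0.001, 0.713, 0.702, 0.0]
ft_force: [0.7, -0.4, 0.2]
width: 0.0002
grasp_force: 0.0
```

Emit:
send_rows:
  rows:
    - {"jaw": 1, "tx": 0, "ty": -30, "tz": 20, "wx": 0, "wy": 0, "wz": 0}
    - {"jaw": 1, "tx": 0, "ty": -35, "tz": 0, "wx": 0, "wy": 0, "wz": 0}
    - {"jaw": 1, "tx": 0, "ty": -35, "tz": 0, "wx": 0, "wy": 0, "wz": 0}
    - {"jaw": 1, "tx": 0, "ty": -20, "tz": 0, "wx": 0, "wy": 0, "wz": 0}
    - {"jaw": 1, "tx": 0, "ty": 0, "tz": 0, "wx": 0, "wy": 0, "wz": 0}

```text
time_s: 10.08
ee_pos: [0.4759, -0.1018, 0.2647]
orientation: [0.002, 0.717, 0.697, 0.0]
ft_force: [0.3, 0.7, -0.6]
width: -0.0005
grasp_force: 0.0
```

```bash
python3 - <<'E'
from h import *
cs=[camera('scene'),camera('side')]
np.set_printoptions(precision=4,suppress=True)
save(cs[0],'scene2')
print(readout.observe()['ft_force'])
for t in ['knob','carton','bearing','spare_knob','screwdriver']:
    r=[look_for(c,t) for c in cs]
    print(t,[(a[0]['position'],a[0]['p']) for a in r if a])
    if all(r): print(tri(cs,[a[0]['position'] for a in r]))
a=cv2.resize(cs[0]['frame'][160:240,240:335],(475,400),interpolation=2)
b=cv2.resize(cs[1]['frame'][195:300,215:325],(420,400),interpolation=2)[:, :320]
cv2.imwrite('pics/c2.png',np.hstack([a,b])[:,:,::-1])
E
```

```text
[ 0.1151 -0.2102  0.0248]
knob [([291.2, 197.7], 0.62), ([257.3, 209.6], 0.73)]
(array([0.5938, 0.0395, 0.1547]), [np.float64(0.00032366307659038217), np.float64(0.00032366307659032964)])
carton [([269.3, 242.6], 0.67), ([285.5, 219.2], 0.56)]
(array([ 0.5726, -0.094 ,  0.0505]), [np.float64(0.008134085746844056), np.float64(0.00813408574684414)])
bearing [([260.0, 303.5], 0.62)]
spare_knob [([317.0, 178.7], 0.64), ([225.4, 297.1], 0.64)]
(array([0.6014, 0.2461, 0.0347]), [np.float64(0.004340119481905753), np.float64(0.004340119481905688)])
screwdriver [([247.3, 210.9], 0.76), ([323.3, 263.6], 0.75)]
(array([0.4296, 0.0145, 0.0064]), [np.float64(0.005386850117194018), np.float64(0.005386850117194011)])
```

View pics/c2.png

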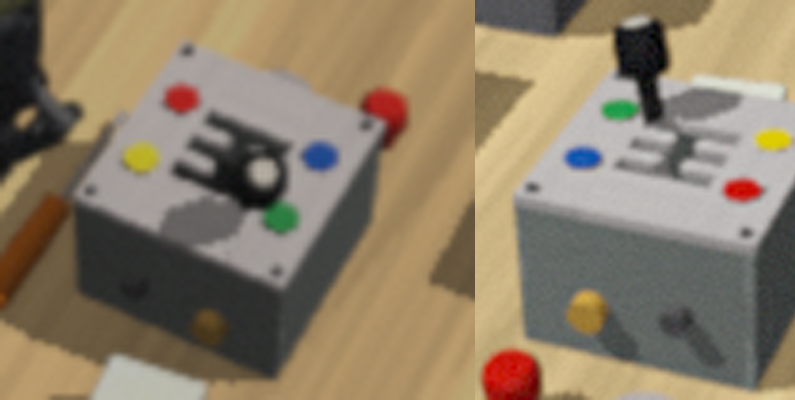

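The picture shows the lever in the fore-right slot at the green disc (281,218 in the crop). The knob measures about 41 mm fore and 42 mm right of the gate centre, which matches fully home. The other things stand where they did.

```bash
python3 -c "
from bench import job
print(job.finish_job())"
```

```text
the job is handed in; nothing more can be done
None
```

The lever is fully home against the end of the green-disc slot (fore right): it stopped hard at about 7 N, the fingers were then withdrawn clear, and the job is handed in. The judge's verdict was not shown.

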